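# Unlock the sprung V cradle and hold a bottle pressed in it

### The arm

A 6-joint arm with a two-finger parallel gripper is mounted at the origin on a cart in front of the work surface, level with it; the furniture and walls round the work are solid. World frame = base frame: x ahead of the robot, y to its left, z up, the work surface at z = 0. Lengths are in m, angles in rad, forces in N, time in s.
With the tool pointing down it reaches from about 0.375 to 0.825 m from the base axis. Payload 5.5 kg.
Tool frame: the origin (TCP) lies at the very end of the fingers, on their centre line; the grasp point (between the pads) lies 19 mm behind it (ctrl.tcp_to_grasp is the distance from the TCP to the grasp point, in m); z points along the fingers, y is the line along which they close (so a half turn about z gives the same grasp; the last joint's range is limited). The gripper opens to 85 mm and grips with 20 to 120 N. Pads are 22 mm wide; open, the fingers measure 114 mm over their backs; the gripper's body (76 mm by 85 mm) begins 54 mm behind the grasp point. The pads swing forward as they close: fully open they stand 13 mm farther back than shut.
Start: joints at [-1.225, 0.314, -0.047, 1.21, 0, 1.571], TCP at [0.203, -0.564, 0.231] pointing down, gripper open.
Joint ranges: [-2.67, 2.67], [-0.69, 1.73], [-1.03, 1.25], [-2.08, 2.16], [-1.42, 1.45], [-3.14, 3.14]. Speed limits (rad/s): [2.39, 2.39, 3.01, 3.14, 3.14, 3.14].

### API

Orientations are given as a rotation vector (axis times angle).
In Python, from workcell import ctrl gives the robot as it stands. The module is installed in compiled form; this text tells all that it offers.
- The arm moves only by the tool step_arm, never from a script. Its argument "targets" is a list of rows, each an object with "dp": the shift along the tool's x, y, z in m, a list of three; "turn": the turn, a rotation vector about the tool's x, y, z in degrees, a list of three. In form: [{"dp": [x, y, z], "turn": [ax, ay, az]}, ...]. A call has 1 to 10 rows; each row is the pose to reach, as a shift and turn from the pose commanded when the call began, along the tool's axes at that moment; what a row does not reach only later rows make up. A row lasts 1/8 s, in which the tool goes at most 62.5 mm and 10.7 degrees, less where a joint would pass 70% of its speed; a pose out of reach is approached as far as the arm can. A call with a gripper value outside its range is refused whole. "claw" is the finger opening in m, from 0 to 0.0854, set as the call begins (left out, the last holds). The fingers move at their own pace and stop on an object; the grip force is fixed at half the most. Time passes only in rows, so rows that repeat a pose let the fingers close. It gives the time, the measured TCP pose, the force, the opening and the grip force at its end, in the units of the state.
- ctrl.observe(): the state, without advancing time (a new reading comes with each control period).
- ctrl.camera(name): name is "scene" or "side" or "wrist"; returns a dict with "img" (384x512x3 uint8, red, green, blue), "range_z" (384x512 float32, m along the optical axis (not along the pixel's ray), 0 where there is no reading), "intrinsics" (3x3 intrinsics, pixels), "R" (3x3) and "t" (3): a world point X has camera coordinates R X + t. Camera axes: x right, y down, z forward; pixel columns grow to the right and rows downward; lengths in m; the calibration is good to about 2 mm. A picture is of the moment at which its call begins.
- ctrl.close_job(): hands the job in; it is judged then, once.
The state is a dict: "time": time; "joint_pos": joint angles; "joint_velocities": joint speeds; "joint_torque": joint torques, N m; "position": TCP position; "tcp_rot": TCP orientation; "force": force on the tool from outside, world axes, zero at the start; "ft_torque": the same for the moment, N m; "width": finger opening in m; "grip_force": force on a finger pad.
Only numpy, scipy, OpenCV 4.12 (cv2) and the standard library are available. Lean on these libraries where they do the work, as an engineer would, in place of code of your own. Each camera call takes 0.05 s, during which the arm holds its last target. There are 200 camera calls.

### The job

Draw the lock pin straight out of its bore in the pressing fixture and park it in the open side notch of the fixture, lying there let go. Then lay the lying pump bottle along the sprung V cradle so that it rests on both sloping faces, and press it down until the cradle has sunk most of its travel; finish while still holding the bottle pressed down like that, without disturbing the other things on the bench.

Things in the scene. Friction and masses are not known exactly. Their poses are not given: they have to be found in the camera images.
- pin_handle (a point): Lock pin: centre of its handle, a black ribbed cylinder 17 mm across, 36 mm long, axis level. +y runs from handle to nose: steel collar 22 mm across at 18 to 22 mm from here, then a steel shank 10 mm across to 98 mm. Starts in the bore, collar about 1 mm from the block, handle standing out level 33 mm above the table, nothing under it; pinch it from above.
- pin_mid (a point): Point on the axis of the pin's shank, 40 mm from the handle centre towards the nose; axes as pin_handle.
- pin_nose (a point): Tip of the pin's shank, 98 mm from the handle centre; axes as pin_handle.
- bore_mouth (a point): Centre of the outer mouth of the bore in the fixture's steel block (fixed; grey base plate 160 x 110 x 8 mm), 34 mm above the table. The bore, level, 13 mm across and 30 mm long, runs along the point's y axis. The pin is drawn out towards -y; its shank reaches about 75 mm in, under the cradle, which it locks.
- notch (a point): Side notch: slot in a second steel block, 70 mm from the bore towards the bore's -x, parallel to it (along y); open at top and ends. 14 mm wide, 36 mm long, walls 13 mm high above its floor. The point is midway along the slot, 5 mm above its floor (34 mm above the table): pin_mid lies here when parked, nose to +y, collar and handle outside at -y.
- cradle_v (a point): Sprung V cradle: point on the axis of a seated bottle, midway between two V supports; the V runs along x. Supports, 10 mm thick, stand at x = -38 and +38 mm, 66 mm free between them for fingers. Their 45-degree faces rise to 9 mm below the point; the cradle plate is 35 mm below it. 84 mm above the table when the cradle is up; sinks with it.
- cradle (a joint): How far the cradle is pressed down, m: 0 up, 0.012 fully down. Springs hold it up: about 5 N starts it, 13 N takes it fully down; the bottle's weight alone does not sink it. It also floats sideways (its y) by up to 4 mm on soft springs (0.4 N per mm) and so centres itself under the bottle.
- bottle_mid (a point): Dark bottle with cream label and black over-cap, lying in a low grey rest (floor 4 mm thick, lugs 10 mm high near its ends, clear at the middle). Point on its axis 76 mm from its bottom: grip the 50 mm body here; it lies at cradle_v when seated. +z runs along the bottle to the cap. Body 50 mm across up to 126 mm, whole length 177 mm; axis 29 mm above the table.
- bottle: The same bottle, about 0.26 kg; origin at the centre of its bottom, +z along its axis towards the cap.
- lock_pin: The whole lock pin, 60 g; origin at the handle centre, +y towards the nose.
- pump_bottle: Bystander: a standing dark bottle with pump head, 50 mm across, 160 mm high; origin under it.
- over_cap: Bystander: a black open cap standing on the table, 36 mm across and high; origin under it.
- tally_counter: Bystander: a small white tally counter, 50 x 65 x 25 mm, lying at the left; origin under it.

How it is judged:
On the way, in this order (a step that is already met when the one before it is completed fails the run):
1. the pin is drawn fully out of its bore (y of pin_nose in the frame of bore_mouth below -0.001 m), for 0.1 s.
2. the pin lies parked in the side notch, let go, with the bottle not yet on the cradle (x of pin_mid in the frame of notch between -0.005 and 0.005 m and y of pin_mid in the frame of notch between -0.018 and 0.018 m and z of pin_mid in the frame of notch between -0.004 and 0.004 m and angle between the y axis of pin_mid and the y axis of notch, either way round below 0.2 rad and contact force between each of the arm, the fingers and lock_pin below 0.1 N and distance between bottle_mid and cradle_v above 0.03 m), for 0.2 s.
At the end, for the whole second after the job is handed in: Pin shank in the notch (5 mm sideways, 18 mm along, 4 mm in height, 0.2 rad). Bottle along the V (25 mm along, 4 mm across and high, 0.1 rad), over 1 N on a face of each sloping side, held by the fingers (over 3 N), cradle down more than 6.5 of 12 mm, at rest (x of pin_mid in the frame of notch between -0.005 and 0.005 m and y of pin_mid in the frame of notch between -0.018 and 0.018 m and z of pin_mid in the frame of notch between -0.004 and 0.004 m and angle between the y axis of pin_mid and the y axis of notch, either way round below 0.2 rad and x of bottle_mid in the frame of cradle_v between -0.025 and 0.025 m and y of bottle_mid in the frame of cradle_v between -0.004 and 0.004 m and z of bottle_mid in the frame of cradle_v between -0.004 and 0.004 m and angle between the z axis of bottle_mid and the x axis of cradle_v, either way round below 0.1 rad and contact force between the fingers and bottle above 3 N and value of joint cradle above 0.0065 m and linear speed of bottle below 0.02 m/s and (contact force between bottle and cradle_c0 above 1 N or contact force between bottle and cradle_c1 above 1 N) and (contact force between bottle and cradle_c2 above 1 N or contact force between bottle and cradle_c3 above 1 N)); the arm keeps its last pose, push and grip.
It fails at once if a bystander is pushed more than 25 mm or tipped over (distance of any of pump_bottle, over_cap, tally_counter from where it was at the start of the episode above 0.025 m or angle between pump_bottle's own z axis and vertical above 0.5 rad or angle between over_cap's own z axis and vertical above 0.7 rad).
It also fails if it takes over 58 s, if anything falls off the work surface, if the arm or the gripper's body presses on something with over 40 N, if the wrist force passes 120 N, or if a joint passes its speed limit or range.

## Working session

There is one attempt and no reset: what is moved stays moved. The work goes in short steps, Python scripts to look and compute and a tool call to move; the robot and the scene stay as the last step left them, time stands still between calls to the robot, and variables do not carry over. Pictures are saved under pics/ and viewed, at most 10 in all, crops included, and the job is handed in when it is done.

Besides the shell and the picture viewer there is one more tool, called after "Call:" as name(argument=value, ...) on one line, values as JSON. step_arm: Moves the arm, as the interface text tells. Its arguments: {"type":"object","properties":{"targets":{"type":"array"},"claw":{"type":"number"}},"required":["targets"]}

```bash
mkdir -p pics; cat > h.py <<'E'
import numpy as np, cv2
from workcell import ctrl
def snap(name,fn):
    c=ctrl.camera(name); np.savez(fn+'.npz',**{k:np.asarray(v) for k,v in c.items()}); cv2.imwrite(f'pics/{fn}.png',c['img'][:,:,::-1]); return c
def world(c,u,v,z=None):
    K=c['intrinsics'];d=np.linalg.inv(K)@[u,v,1.];R=c['R'];t=c['t']
    o=-R.T@t; r=R.T@d
    if z is None:
        p=c['range_z'][int(round(v)),int(round(u))]; return o+r*p
    return o+r*(z-o[2])/r[2]
E
python3 - <<'E'
from h import *
o=ctrl.observe();print({k:np.round(v,3) for k,v in o.items()})
a=snap('scene','s0');b=snap('side','d0')
im=np.hstack([a['img'],b['img']])[:,:,::-1]
cv2.imwrite('pics/a.png',cv2.resize(a['img'][:,:,::-1],(800,600),interpolation=cv2.INTER_CUBIC))
cv2.imwrite('pics/b.png',cv2.resize(b['img'][:,:,::-1],(800,600),interpolation=cv2.INTER_CUBIC))
for c in(a,b):print(-c['R'].T@c['t'],c['R'][2])
E
```

```text
{'time': np.float64(0.0), 'joint_pos': array([-1.225,  0.314, -0.048,  1.21 ,  0.   ,  1.571]), 'joint_velocities': array([-0.002,  0.   ,  0.002,  0.   ,  0.001, -0.003]), 'joint_torque': array([-2.0000e-03, -5.3959e+01,  3.3975e+01,  1.9000e-02, -0.0000e+00,
       -0.0000e+00]), 'position': array([ 0.203, -0.564,  0.23 ]), 'tcp_rot': array([-3.093, -0.54 ,  0.   ]), 'force': array([0.151, 0.101, 0.523]), 'ft_torque': array([ 0.047, -0.042,  0.002]), 'grip_force': np.float64(0.0), 'width': np.float64(0.085)}
[-0.42708791  0.8015694   0.88155026] [ 0.67449314 -0.48329195 -0.55811101]
[ 0.5115663  -1.12913141  0.62185731] [ 0.0421591   0.9139057  -0.40373132]
```

View pics/a.png

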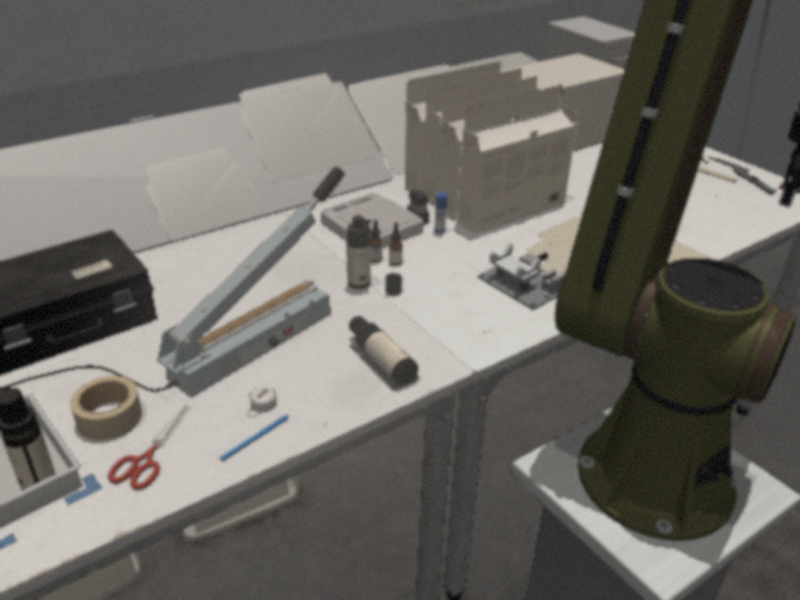

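View pics/b.png

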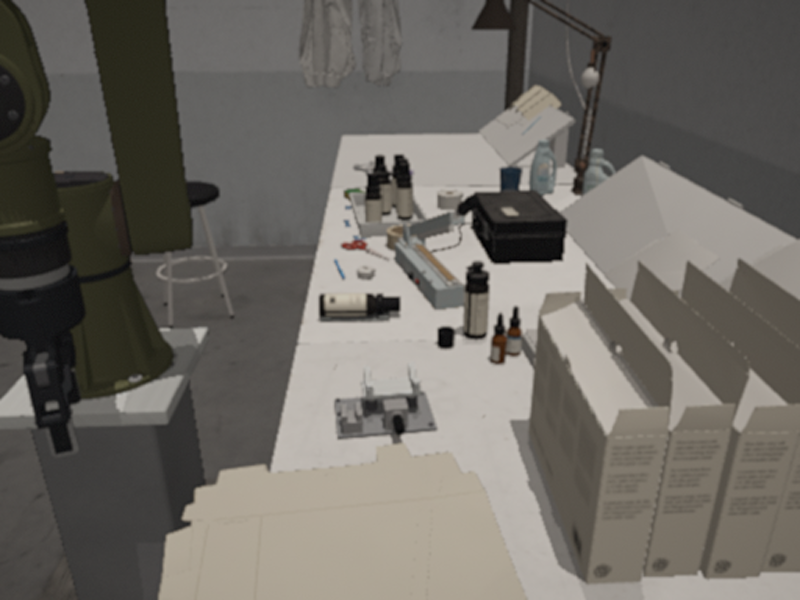

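The scene picture shows the bottle lying at about (385,355), the fixture at (522,270), the standing bottle at (358,255) and the over-cap at (393,285). In the side view the fixture is at about (385,410), with the pin handle towards the camera at (398,423), and the bottle is at (360,305).

```bash
python3 - <<'E'
from h import *
b=dict(np.load('d0.npz'));a=dict(np.load('s0.npz'))
def crop(c,u0,u1,v0,v1,s):return cv2.resize(c['img'][v0:v1,u0:u1,::-1],None,fx=s,fy=s,interpolation=cv2.INTER_CUBIC)
x=crop(b,200,290,180,285,5.7); y=crop(a,300,362,150,200,5.6)
y=crop(a,215,275,195,250,5.6)
H=max(len(x),len(y));p=lambda i:np.vstack([i,np.zeros((H-len(i),i.shape[1],3),np.uint8)])
z=np.hstack([p(x)[:,:460],p(y)[:,:340]]) if 0 else p(x)
cv2.imwrite('pics/c.png',z);print(z.shape)
s=1.5625
for n,c,u,v,zz in [('handle',b,398,423,.033),('pl FL',b,337,437,0.0),('pl FR',b,436,431,0.0),('botL',b,320,303,.029),('botcap',b,400,304,.029),('pump',b,476,335,0),('cap',b,446,346,0),('tally',b,366,275,0),('S bot',a,408,375,.029),('S cap',a,355,325,.029),('S pump',a,358,285,0),('S overcap',a,393,292,0)]:
    print(n,world(c,u/s,v/s,zz).round(3),world(c,u/s,v/s).round(3))
E
```

```text
(598, 513, 3)
handle [ 0.542 -0.271  0.033] [ 0.541 -0.281  0.04 ]
pl FL [ 0.446 -0.256  0.   ] [ 0.446 -0.26   0.002]
pl FR [ 0.603 -0.249  0.   ] [ 0.603 -0.248 -0.001]
botL [0.39  0.199 0.029] [0.393 0.17  0.042]
botcap [0.565 0.183 0.029] [0.564 0.176 0.032]
pump [0.717 0.083 0.   ] [0.713 0.056 0.014]
cap [0.65  0.038 0.   ] [0.648 0.023 0.008]
tally [0.489 0.431 0.   ] [0.49  0.398 0.013]
S bot [0.38  0.197 0.029] [0.388 0.191 0.021]
S cap [0.555 0.196 0.029] [0.542 0.204 0.04 ]
S pump [0.705 0.094 0.   ] [0.689 0.105 0.013]
S overcap [0.643 0.047 0.   ] [0.63  0.056 0.01 ]
```

View pics/c.png

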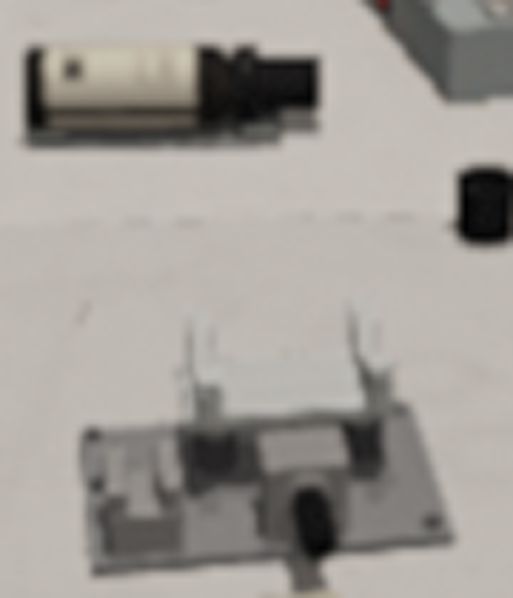

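```bash
cat >> h.py <<'E'
from scipy.spatial.transform import Rotation as Ro
def go(p,psi,o=None):
    "psi: world angle(deg) of tool y axis, tool down -> dp, turn"
    o=o or ctrl.observe(); R0=Ro.from_rotvec(o['tcp_rot']); q=np.radians(psi)
    y=np.array([np.cos(q),np.sin(q),0]);z=np.array([0,0,-1.]);x=np.cross(y,z)
    R1=Ro.from_matrix(np.c_[x,y,z])
    dp=R0.inv().apply(np.array(p)-o['position']);t=(R0.inv()*R1).as_rotvec(degrees=True)
    print('dp',dp.round(4),'turn',t.round(2),'now',o['position'].round(4),'t',o['time']);return dp,t
E
python3 - <<'E'
from h import *
go([.53,-.31,.24],3)
E
```

```text
dp [ 0.3936 -0.1282 -0.0093] turn [-8.000e-02 -6.000e-02 -7.319e+01] now [ 0.2032 -0.564   0.2305] t 0.1
```

Call:
step_arm(targets=[{"dp":[0.05,-0.016,-0.01],"turn":[0,0,-9]},{"dp":[0.1,-0.032,-0.01],"turn":[0,0,-18]},{"dp":[0.15,-0.048,-0.01],"turn":[0,0,-27]},{"dp":[0.2,-0.064,-0.01],"turn":[0,0,-36]},{"dp":[0.25,-0.08,-0.01],"turn":[0,0,-45]},{"dp":[0.3,-0.096,-0.01],"turn":[0,0,-54]},{"dp":[0.35,-0.112,-0.01],"turn":[0,0,-63]},{"dp":[0.394,-0.128,-0.01],"turn":[0,0,-73.2]},{"dp":[0.394,-0.128,-0.01],"turn":[0,0,-73.2]},{"dp":[0.394,-0.128,-0.01],"turn":[0,0,-73.2]}])

```text
time: 1.35
position: [0.5302, -0.3104, 0.2408]
tcp_rot: [-2.162, -2.278, 0.001]
force: [-0.4, 0.3, 0.1]
width: 0.0855
grip_force: 0.0
```

```bash
python3 - <<'E'
from h import *
c=snap('wrist','w1');cv2.imwrite('pics/w1b.png',cv2.resize(c['img'][:,:,::-1],(800,600),interpolation=cv2.INTER_CUBIC))
print(-c['R'].T@c['t'],c['R'].round(3),ctrl.observe()['position'],ctrl.observe()['joint_pos'])
E
```

```text
[ 0.52653984 -0.24076661  0.38368504] [[ 0.999  0.051 -0.   ]
 [ 0.049 -0.96   0.276]
 [ 0.014 -0.276 -0.961]] [ 0.52988834 -0.31088539  0.24098983] [-5.30352000e-01  3.38439776e-01  9.29775823e-03  1.24251807e+00
 -4.28038135e-04  9.89308738e-01]
```

View pics/w1b.png

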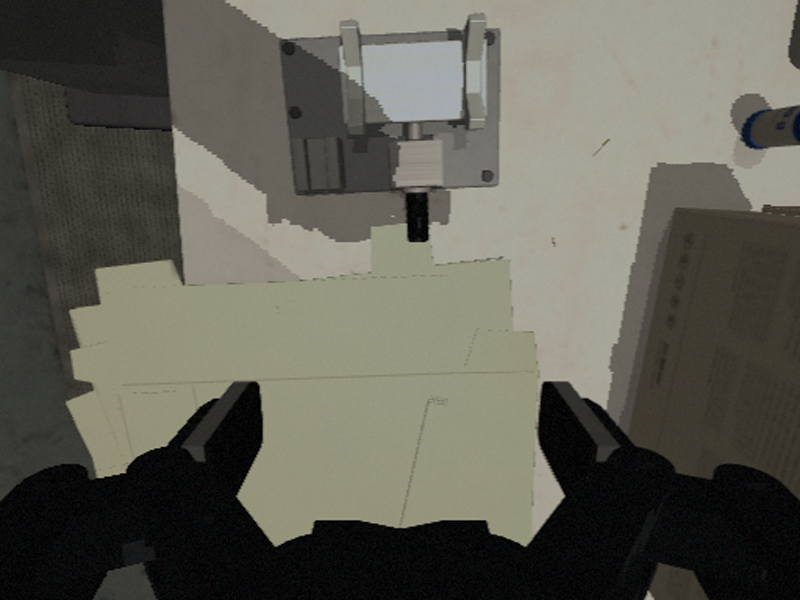

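The wrist view shows the fixture, with the black pin handle at (417,217), the steel block at (419,162), the notch block at (323,163) and the V supports at (352,75) and (477,72). I'll enlarge that area.

```bash
python3 - <<'E'
from h import *
c=dict(np.load('w1.npz'))
im=c['img'][8:160,172:328,::-1]
cv2.imwrite('pics/w1c.png',cv2.resize(im,None,fx=3.9,fy=3.9,interpolation=cv2.INTER_CUBIC))
s=1.5625
for n,u,v,z in [('h0',419,241,.036),('h1',416,192,.036),('FL',297,194,.008),('FR',498,185,.008),('BL',281,39,.008),('BR',500,28,.008)]:
    print(n,world(c,u/s,v/s,z).round(4),world(c,u/s,v/s).round(4))
E
```

```text
h0 [ 0.5433 -0.2898  0.036 ] [ 0.543  -0.2891  0.0408]
h1 [ 0.5389 -0.2544  0.036 ] [ 0.5386 -0.2541  0.0437]
FL [ 0.4467 -0.2618  0.008 ] [ 0.4468 -0.2618  0.0082]
FR [ 0.6034 -0.2469  0.008 ] [ 0.6046 -0.247   0.0024]
BL [ 0.4363 -0.1536  0.008 ] [ 0.436  -0.1533  0.0067]
BR [ 0.593  -0.1385  0.008 ] [ 0.5941 -0.1367  0.0013]
```

View pics/w1c.png

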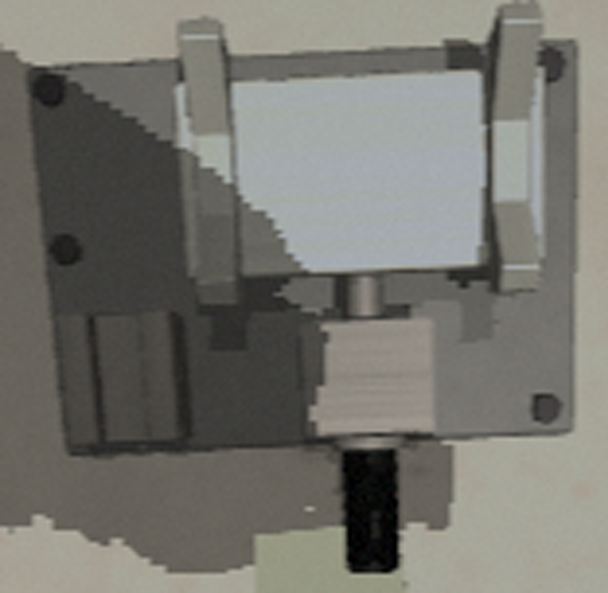

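```bash
python3 - <<'E'
from h import *
c=dict(np.load('w1.npz'))
q=np.radians(5.5);ex=np.array([np.cos(q),np.sin(q),0]);ey=np.array([-ex[1],ex[0],0]);B=np.array([.5386,-.2487,0])
for v in (100,105,110):
  print(v,[tuple((np.array([(w-B)@ex,(w-B)@ey,w[2]])*1e3).round().astype(int)) for w in (world(c,u,v) for u in range(184,226,1))])
for u in (200,265):
  print(u,[tuple((np.array([(w-B)@ex,(w-B)@ey,w[2]])*1e3).round().astype(int)) for w in (world(c,u,v) for v in range(80,126,1))])
print(c['img'][105,184:226].mean(1).round())
E
```

```text
100 [(np.int64(-98), np.int64(24), np.int64(2)), (np.int64(-97), np.int64(24), np.int64(2)), (np.int64(-95), np.int64(24), np.int64(7)), (np.int64(-86), np.int64(23), np.int64(41)), (np.int64(-85), np.int64(23), np.int64(42)), (np.int64(-84), np.int64(23), np.int64(42)), (np.int64(-82), np.int64(22), np.int64(44)), (np.int64(-82), np.int64(22), np.int64(42)), (np.int64(-81), np.int64(22), np.int64(42)), (np.int64(-79), np.int64(22), np.int64(43)), (np.int64(-78), np.int64(22), np.int64(42)), (np.int64(-77), np.int64(22), np.int64(41)), (np.int64(-78), np.int64(23), np.int64(34)), (np.int64(-78), np.int64(23), np.int64(29)), (np.int64(-76), np.int64(23), np.int64(29)), (np.int64(-75), np.int64(23), np.int64(28)), (np.int64(-74), np.int64(22), np.int64(30)), (np.int64(-73), np.int64(22), np.int64(29)), (np.int64(-72), np.int64(22), np.int64(29)), (np.int64(-71), np.int64(22), np.int64(29)), (np.int64(-69), np.int64(22), np.int64(31)), (np.int64(-69), np.int64(22), np.int64(28)), (np.int64(-67), np.int64(22), np.int64(29)), (np.int64(-66), np.int64(22), np.int64(30)), (np.int64(-63), np
[... 8092 characters left out ...]
45)), (np.int64(-2), np.int64(4), np.int64(47)), (np.int64(-2), np.int64(3), np.int64(47)), (np.int64(-2), np.int64(2), np.int64(47)), (np.int64(-2), np.int64(1), np.int64(48)), (np.int64(-2), np.int64(0), np.int64(46)), (np.int64(-2), np.int64(-1), np.int64(36)), (np.int64(-2), np.int64(-2), np.int64(43)), (np.int64(-2), np.int64(-3), np.int64(44)), (np.int64(-2), np.int64(-4), np.int64(44)), (np.int64(-2), np.int64(-5), np.int64(43)), (np.int64(-2), np.int64(-7), np.int64(41)), (np.int64(-2), np.int64(-8), np.int64(40))]
[96. 96. 85. 61. 59. 70. 71. 71. 72. 72. 71. 58. 41. 38. 63. 69. 71. 74.
 71. 72. 72. 70. 70. 71. 63. 63. 69. 70. 72. 74. 72. 70. 60. 47. 42. 37.
 50. 59. 60. 59. 58. 62.]
```

```bash
cat >> h.py <<'E'
Q=np.radians(5.5);ex=np.array([np.cos(Q),np.sin(Q),0]);ey=np.array([-ex[1],ex[0],0]);B=np.array([.5386,-.2487,0])
def F(x,y,z): return B+ex*x+ey*y+np.array([0,0,z])
def fx(p): p=np.array(p)-B; return np.array([p@ex,p@ey,p[2]]).round(4)
E
python3 - <<'E'
from h import *
go(F(-.0005,-.025,.1),5.5);go(F(-.0005,-.025,.014),5.5)
E
```

```text
dp [0.0366 0.0126 0.141 ] turn [-0.05 -0.01 -2.57] now [ 0.5299 -0.3109  0.241 ] t 1.4
dp [0.0366 0.0127 0.227 ] turn [-0.05 -0.01 -2.57] now [ 0.5299 -0.3109  0.241 ] t 1.4
```

Call:
step_arm(targets=[{"dp":[0.0366,0.0127,0.05],"turn":[0,0,-2.5]},{"dp":[0.0366,0.0127,0.1],"turn":[0,0,-2.5]},{"dp":[0.0366,0.0127,0.14],"turn":[0,0,-2.5]},{"dp":[0.0366,0.0127,0.17],"turn":[0,0,-2.5]},{"dp":[0.0366,0.0127,0.2],"turn":[0,0,-2.5]},{"dp":[0.0366,0.0127,0.22],"turn":[0,0,-2.5]},{"dp":[0.0366,0.0127,0.227],"turn":[0,0,-2.5]},{"dp":[0.0366,0.0127,0.227],"turn":[0,0,-2.5]}], claw=0.045)

```text
time: 2.4
position: [0.5409, -0.2739, 0.0144]
tcp_rot: [-2.114, -2.324, 0.0]
force: [0.3, -0.2, -0.3]
width: 0.0451
grip_force: 0.0
```

```bash
python3 - <<'E'
from h import *
c=snap('wrist','w2');cv2.imwrite('pics/w2.png',c['img'][:,:,::-1])
o=ctrl.observe();print(fx(o['position']),o['force'].round(1),o['width']);go(F(-.0005,-.025,.014),5.5)
E
```

```text
[ 0.0004 -0.0254  0.015 ] [ 0.1  0.3 -0.1] 0.045353632997137065
dp [ 0.0004 -0.0009  0.001 ] turn [ 0.03  0.02 -0.05] now [ 0.5414 -0.274   0.015 ] t 2.45
```

View pics/w2.png

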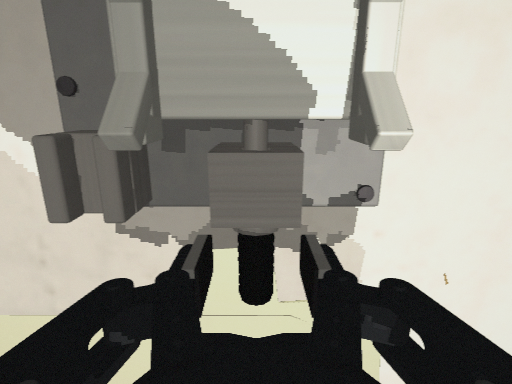

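The handle (column 256) sits centred between the fingers (211 and 302). I'll close on it.

Call:
step_arm(targets=[{"dp":[0,0,0],"turn":[0,0,0]},{"dp":[0,0,0],"turn":[0,0,0]},{"dp":[0,0,0],"turn":[0,0,0]},{"dp":[0,0,0],"turn":[0,0,0]}], claw=0.0)

```text
time: 2.95
position: [0.5419, -0.2737, 0.0151]
tcp_rot: [2.111, 2.325, -0.0]
force: [-1.9, -0.8, 6.2]
width: 0.0143
grip_force: 58.4
```

Call:
step_arm(targets=[{"dp":[0,0,-0.001],"turn":[0,0,0]},{"dp":[-0.008,0,-0.001],"turn":[0,0,0]},{"dp":[-0.02,0,-0.001],"turn":[0,0,0]}])

```text
time: 3.32
position: [0.5433, -0.2933, 0.0151]
tcp_rot: [-2.111, -2.326, -0.0]
force: [0.5, 0.8, 0.6]
width: 0.0143
grip_force: 58.3
```

Call:
step_arm(targets=[{"dp":[-0.018,0,0],"turn":[0,0,0]},{"dp":[-0.036,0,0],"turn":[0,0,0]},{"dp":[-0.054,0,0],"turn":[0,0,0]},{"dp":[-0.07,0,0],"turn":[0,0,0]},{"dp":[-0.07,0,0],"turn":[0,0,0]},{"dp":[-0.07,0,-0.004],"turn":[0,0,0]}])

```text
time: 4.08
position: [0.5495, -0.3623, 0.0188]
tcp_rot: [-2.111, -2.325, -0.0]
force: [-1.0, 0.1, -0.1]
width: 0.0139
grip_force: 58.3
```

```bash
python3 - <<'E'
from h import *
c=snap('wrist','w3');cv2.imwrite('pics/w3.png',c['img'][:,:,::-1])
o=ctrl.observe();print(fx(o['position']),o['force'].round(1),o['width']);go(F(-.0005,-.025,.014),5.5)
E
```

```text
[ 0.0004 -0.1143  0.0198] [ 1.1  1.2 -0.9] 0.014006395954685962
dp [ 0.0893 -0.0009  0.0058] turn [-0.01 -0.02  0.03] now [ 0.55   -0.3624  0.0198] t 4.125
```

View pics/w3.png

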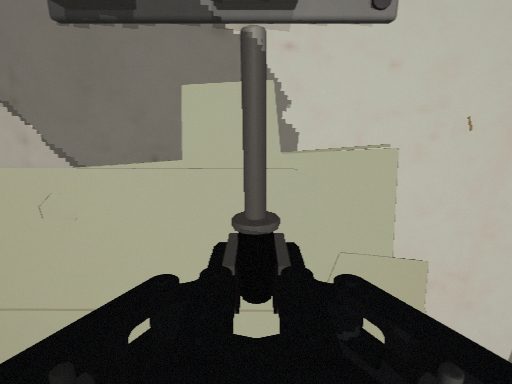

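The pin is out and held straight ahead, with the nose at (253,32) and the collar at (256,220). I'll measure its axis from depth.

```bash
python3 - <<'E'
from h import *
c=dict(np.load('w3.npz'))
for v in (32,60,90,120,150,180,200):
    best=[world(c,u,v) for u in range(238,272)]
    P=np.array([fx(w) for w in best]); m=P[:,2]>.02
    print(v,P[m,0].min(),P[m,0].max(),P[m,1].mean().round(4),P[m,2].max())
E
```

```text
32 -0.0061 0.0028 -0.0181 0.1618
60 -0.0063 0.0033 -0.0264 0.0422
90 -0.0061 0.0034 -0.0371 0.042
120 -0.0058 0.0035 -0.0483 0.0423
150 -0.0056 0.0036 -0.0601 0.042
180 -0.0057 0.0037 -0.0727 0.0415
200 -0.0053 0.0037 -0.0814 0.0416
```

Call:
step_arm(targets=[{"dp":[0,-0.025,0],"turn":[0,0,0]},{"dp":[0,-0.05,0],"turn":[0,0,0]},{"dp":[0,-0.07,0],"turn":[0,0,0]},{"dp":[0.008,-0.07,0],"turn":[0,0,0]},{"dp":[0.008,-0.07,0],"turn":[0,0,0]}])

```text
time: 4.75
position: [0.4802, -0.3607, 0.0197]
tcp_rot: [2.11, 2.327, 0.001]
force: [0.1, -0.3, -0.4]
width: 0.0144
grip_force: 58.4
```

```bash
python3 - <<'E'
from h import *
c=snap('wrist','w4')
o=ctrl.observe();print(fx(o['position']),o['force'].round(1),o['width'])
for v in range(0,201,12):
    P=np.array([fx(world(c,u,v)) for u in range(190,330)])
    h=(P[:,2]>.033)&(P[:,2]<.06)
    idx=np.where(np.diff(h.astype(int)))[0]
    print(v,[(P[i if h[i] else i+1].tolist()) for i in idx])
E
```

```text
[-0.0685 -0.1064  0.0197] [ 0.4  0.1 -0.8] 0.013909620661086124
0 [[-0.0865, 0.0015, 0.0409], [-0.0777, 0.0034, 0.0346], [-0.0636, 0.0021, 0.039], [-0.055, 0.001, 0.0426]]
12 [[-0.0861, -0.0006, 0.0347], [-0.0811, -0.0006, 0.0349], [-0.0802, -0.001, 0.0363], [-0.0778, -0.0002, 0.0332], [-0.0633, -0.0003, 0.0337], [-0.0552, -0.0002, 0.0334]]
24 []
36 [[-0.075, -0.0097, 0.0389], [-0.0656, -0.0094, 0.0376]]
48 [[-0.0752, -0.0133, 0.0365], [-0.0656, -0.0137, 0.0386]]
60 [[-0.0752, -0.0175, 0.0362], [-0.0656, -0.0178, 0.0383]]
72 [[-0.0749, -0.0219, 0.0369], [-0.0655, -0.0219, 0.0367]]
84 [[-0.0749, -0.0264, 0.0381], [-0.0655, -0.0264, 0.0372]]
96 [[-0.075, -0.0309, 0.037], [-0.0655, -0.031, 0.0396]]
108 [[-0.0746, -0.0355, 0.0384], [-0.0654, -0.0355, 0.0365]]
120 [[-0.0747, -0.0401, 0.0381], [-0.0653, -0.0401, 0.0374]]
132 [[-0.0747, -0.0449, 0.0379], [-0.0653, -0.0449, 0.0372]]
144 [[-0.0748, -0.0499, 0.037], [-0.0653, -0.0497, 0.0382]]
156 [[-0.0744, -0.0548, 0.0377], [-0.0652, -0.0546, 0.0388]]
168 [[-0.0745, -0.0599, 0.0376], [-0.0652, -0.0597, 0.0384]]
180 [[-0.0746, -0.0652, 0.0373], [-0.0651, -0.065, 0.038]]
192 [[-0.0741, -0.07, 0.0391], [-0.0651, -0.0702, 0.0385]]
```

Call:
step_arm(targets=[{"dp":[0.012,0,0],"turn":[0,0,0]},{"dp":[0.03,0,0],"turn":[0,0,0]},{"dp":[0.048,0,0],"turn":[0,0,0]},{"dp":[0.066,0,0],"turn":[0,0,0]},{"dp":[0.079,0,0],"turn":[0,0,0]},{"dp":[0.079,0,0],"turn":[0,0,0]}])

```text
time: 5.55
position: [0.4718, -0.2819, 0.0194]
tcp_rot: [-2.11, -2.327, 0.0]
force: [0.4, 0.7, -1.2]
width: 0.0143
grip_force: 58.5
```

```bash
python3 - <<'E'
from h import *
c=snap('wrist','w5')
cv2.imwrite('pics/w5.png',c['img'][:,:,::-1])
o=ctrl.observe();print(fx(o['position']),o['force'].round(1),o['width'])
E
```

```text
[-0.0694 -0.0275  0.0195] [-0.2  0.3 -0.1] 0.01414854601386276
```

View pics/w5.png

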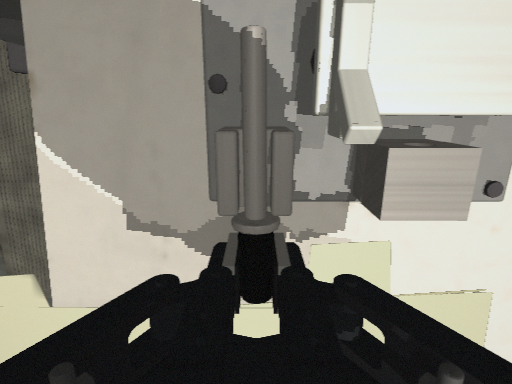

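The shank lies centred between the notch walls, at columns 243–267 with the walls at 217–293. I'll lower it and let go.

Call:
step_arm(targets=[{"dp":[0,0,0.001],"turn":[0,0,0]},{"dp":[0,0,0.002],"turn":[0,0,0]},{"dp":[0,0,0.002],"turn":[0,0,0]}])

```text
time: 5.98
position: [0.4719, -0.2834, 0.0171]
tcp_rot: [-2.113, -2.325, 0.0]
force: [0.3, -0.9, 0.3]
width: 0.014
grip_force: 58.5
```

Call:
step_arm(targets=[{"dp":[0,0,0],"turn":[0,0,0]},{"dp":[0,0,0],"turn":[0,0,0]},{"dp":[0,0,0],"turn":[0,0,0]},{"dp":[0,0,0],"turn":[0,0,0]},{"dp":[0,0,-0.015],"turn":[0,0,0]},{"dp":[0,0,-0.04],"turn":[0,0,0]},{"dp":[0,0,-0.09],"turn":[0,0,0]},{"dp":[0,0,-0.14],"turn":[0,0,0]},{"dp":[0,0,-0.19],"turn":[0,0,0]}], claw=0.045)

```text
time: 7.1
position: [0.4719, -0.283, 0.2102]
tcp_rot: [2.111, 2.325, 0.0]
force: [1.3, -1.1, -0.1]
width: 0.0445
grip_force: 0.0
```

```bash
python3 - <<'E'
from h import *
c=snap('wrist','w6')
cv2.imwrite('pics/w6.png',c['img'][:,:,::-1])
o=ctrl.observe();print(fx(o['position']),o['force'].round(1),o['width'],o['time'])
E
```

```text
[-0.0669 -0.0297  0.2173] [ 0.8 -1.3  4. ] 0.04458205032689949 7.15
```

View pics/w6.png

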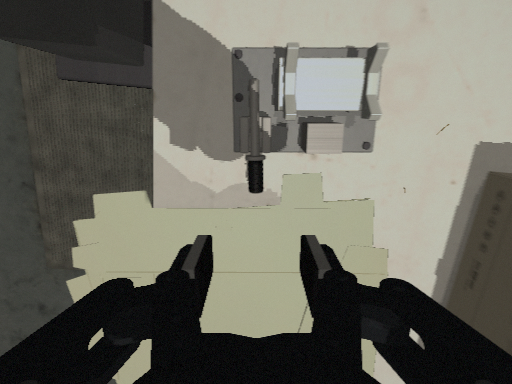

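The pin lies in the notch (shank top at (253,90), handle at (256,175)). I'll check its level and measure the cradle supports from depth.

```bash
python3 - <<'E'
from h import *
c=dict(np.load('w6.npz'))
c1=dict(np.load('w1.npz'))
def cloud(c):
    v,u=np.mgrid[0:384,0:512]; z=c['range_z']; K=c['intrinsics']
    d=np.stack([(u-K[0,2])/K[0,0]*z,(v-K[1,2])/K[1,1]*z,z],-1).reshape(-1,3)
    W=(d-c['t'])@c['R']; return np.c_[(W-B)@ex,(W-B)@ey,W[:,2]][z.ravel()>0]
P=cloud(c)
for y in (-.035,-.02,-.01,.006,.03,.05,.06):
    m=(abs(P[:,1]-y)<.002)&(abs(P[:,0]+.07)<.006)&(P[:,2]>.031)&(P[:,2]<.06);print('pin',y,P[m].mean(0).round(4),P[m,2].max().round(4),m.sum())
for n,P in(('w1',cloud(c1)),('w6',P)):
  m=(P[:,2]>.054)&(P[:,2]<.09)&(P[:,0]>-.06)&(P[:,0]<.08)&(P[:,1]>0)&(P[:,1]<.15)
  S=P[m]
  for lo,hi in((-.06,0),(0,.08)):
    q=S[(S[:,0]>lo)&(S[:,0]<hi)];t=q[q[:,2]>.070];print(n,'sup x',np.percentile(q[:,0],[1,50,99]).round(4),'y',np.percentile(q[:,1],[0.5,99.5]).round(4),'top',np.percentile(t[:,0],[2,98]).round(4),t[:,2].max())
    for y in np.arange(.02,.13,.01):
      k=abs(q[:,1]-y)<.003
      if k.sum():print('  ',y.round(2),q[k,2].mean().round(4),np.median(q[k,0]).round(4),k.sum())
  m=(abs(P[:,2]-.049)<.006)&(abs(P[:,0])<.025)&(P[:,1]>.03)&(P[:,1]<.13);print('plate y',np.percentile(P[m,1],[1,99]),P[m,2].mean())
E
```

```text
pin -0.035 [-0.0704 -0.0349  0.0415] 0.0443 38
pin -0.02 [-0.0703 -0.02    0.0414] 0.0432 44
pin -0.01 [-0.0698 -0.0102  0.0413] 0.045 41
pin 0.006 [-0.0713  0.0059  0.0379] 0.0402 37
pin 0.03 [-0.0714  0.0304  0.0384] 0.0407 36
pin 0.05 [-0.0713  0.0499  0.0382] 0.0401 36
pin 0.06 [-0.0712  0.0603  0.0383] 0.0404 37
w1 sup x [-0.0435 -0.0382 -0.0336] y [0.0338 0.0965] top [-0.0432 -0.0337] 0.07672405172145368
   0.04 0.0723 -0.0379 75
   0.05 0.0635 -0.0382 61
   0.06 0.0582 -0.0383 66
   0.07 0.0581 -0.0384 71
   0.08 0.0634 -0.0382 87
   0.09 0.0725 -0.038 102
w1 sup x [0.0322 0.0365 0.0421] y [0.0333 0.0961] top [0.0323 0.0419] 0.07714622039316693
   0.04 0.0715 0.0356 77
   0.05 0.0632 0.0361 71
   0.06 0.0582 0.0371 67
   0.07 0.0583 0.0371 69
   0.08 0.0632 0.0368 99
   0.09 0.0717 0.0364 115
plate y [0.04132264 0.08850499] 0.04923983229128277
w6 sup x [-0.0437 -0.0392 -0.0339] y [0.0338 0.097 ] top [-0.0436 -0.0341] 0.07667057811314998
   0.04 0.0723 -0.0396 90
   0.05 0.0635 -0.0391 79
   0.06 0.0581 -0.0386 71
   0.07 0.0583 -0.0389 77
   0.08 0.0631 -0.039 97
   0.09 0.0722 -0.0397 110
   0.1 0.0704 -0.0402 5
w6 sup x [0.0319 0.0353 0.042 ] y [0.0338 0.0969] top [0.0321 0.0419] 0.07690542904961979
   0.04 0.0699 0.0336 126
   0.05 0.063 0.0352 86
   0.06 0.058 0.0359 76
   0.07 0.058 0.0366 81
   0.08 0.0626 0.0357 112
   0.09 0.07 0.0344 154
   0.1 0.0704 0.039 3
plate y [0.04166723 0.08845347] 0.0493643313208745
```

Pin parked level and centred. Cradle centre is at fixture (-0.001, 0.065), plate height 0.049 as stated. On to the bottle.

```bash
python3 - <<'E'
from h import *
go([.47,.19,.25],88)
E
```

```text
dp [ 0.4727  0.0411 -0.0353] turn [  0.14   0.65 -82.49] now [ 0.4748 -0.2847  0.2173] t 7.15
```

Call:
step_arm(targets=[{"dp":[0.05,0.004,-0.035],"turn":[0,0,-9]},{"dp":[0.1,0.008,-0.035],"turn":[0,0,-18]},{"dp":[0.15,0.013,-0.035],"turn":[0,0,-27]},{"dp":[0.2,0.017,-0.035],"turn":[0,0,-36]},{"dp":[0.25,0.022,-0.035],"turn":[0,0,-45]},{"dp":[0.3,0.026,-0.035],"turn":[0,0,-54]},{"dp":[0.35,0.03,-0.035],"turn":[0,0,-63]},{"dp":[0.4,0.035,-0.035],"turn":[0,0,-72]},{"dp":[0.45,0.04,-0.035],"turn":[0,0,-82]},{"dp":[0.472,0.041,-0.035],"turn":[0,0,-82]}], claw=0.085)

```text
time: 8.4
position: [0.4673, 0.1932, 0.2432]
tcp_rot: [0.062, 3.14, 0.001]
force: [-0.6, -0.1, -0.9]
width: 0.0853
grip_force: 0.0
```

Call:
step_arm(targets=[{"dp":[0,0,0],"turn":[0,0,0]},{"dp":[0,0,0],"turn":[0,0,0]}])

```text
time: 8.65
position: [0.4674, 0.1902, 0.2427]
tcp_rot: [0.068, 3.14, -0.001]
force: [0.0, 0.2, -0.1]
width: 0.0854
grip_force: 0.0
```

```bash
python3 - <<'E'
from h import *
c=snap('wrist','w7')
cv2.imwrite('pics/w7.png',c['img'][:,:,::-1])
o=ctrl.observe();print(o['position'].round(4),o['time'])
v,u=np.mgrid[0:384,0:512]; z=c['range_z']; K=c['intrinsics']
d=np.stack([(u-K[0,2])/K[0,0]*z,(v-K[1,2])/K[1,1]*z,z],-1).reshape(-1,3)
W=(d-c['t'])@c['R']; 
m=(z.ravel()>0)&(W[:,2]>.043)&(W[:,2]<.062)&(W[:,0]>.36)&(W[:,0]<.6)&(W[:,1]>.12)&(W[:,1]<.26)
S=W[m];print(len(S))
xs=np.arange(.37,.59,.01)
for x in xs:
    k=abs(S[:,0]-x)<.004
    if k.sum()>3: print(x.round(3),S[k,1].mean().round(4),np.percentile(S[k,1],[2,98]).round(4),S[k,2].max().round(4),k.sum())
print(S[:,0].min())
E
```

```text
[0.4675 0.1899 0.2427] 8.7
4784
0.39 0.192 [0.1726 0.2128] 0.0556 252
0.4 0.1926 [0.1729 0.2127] 0.0562 296
0.41 0.1932 [0.1725 0.2134] 0.0563 282
0.42 0.1923 [0.1719 0.2132] 0.0571 285
0.43 0.1919 [0.1722 0.2123] 0.056 281
0.44 0.1919 [0.1717 0.2123] 0.0562 269
0.45 0.1914 [0.1711 0.2122] 0.0564 259
0.46 0.1911 [0.1715 0.211 ] 0.0564 253
0.47 0.1911 [0.1711 0.2108] 0.0564 247
0.48 0.1904 [0.1704 0.2104] 0.0558 242
0.49 0.1908 [0.171  0.2113] 0.0561 235
0.5 0.1903 [0.1717 0.2089] 0.0553 190
0.51 0.1896 [0.171  0.2082] 0.0552 197
0.52 0.1897 [0.1705 0.2082] 0.0547 202
0.53 0.1894 [0.1785 0.2005] 0.0483 92
0.54 0.1892 [0.178  0.2002] 0.048 116
0.55 0.1889 [0.1786 0.1998] 0.0486 110
0.56 0.1889 [0.1777 0.1989] 0.0479 79
0.3866615790565579
```

View pics/w7.png

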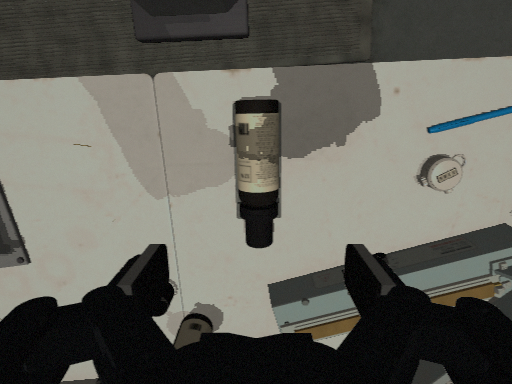

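The bottle lies along world x with bottom at (257,105) and cap at (259,240). Its axis is at y 0.191, top height 0.056 (should be 0.054), and mid at x about 0.4625.

```bash
python3 - <<'E'
from h import *
go([.4625,.192,.011],88.6)
E
```

```text
dp [0.0051 0.0019 0.2317] turn [-0.01  0.02 -1.14] now [0.4675 0.1899 0.2427] t 8.7
```

Call:
step_arm(targets=[{"dp":[0.005,0.002,0.05],"turn":[0,0,-1.1]},{"dp":[0.005,0.002,0.1],"turn":[0,0,-1.1]},{"dp":[0.005,0.002,0.15],"turn":[0,0,-1.1]},{"dp":[0.005,0.002,0.18],"turn":[0,0,-1.1]},{"dp":[0.005,0.002,0.205],"turn":[0,0,-1.1]},{"dp":[0.005,0.002,0.223],"turn":[0,0,-1.1]},{"dp":[0.005,0.002,0.2315],"turn":[0,0,-1.1]},{"dp":[0.005,0.002,0.2315],"turn":[0,0,-1.1]}])

```text
time: 9.7
position: [0.4625, 0.1923, 0.0107]
tcp_rot: [-0.04, -3.141, 0.0]
force: [-0.2, -0.2, 0.3]
width: 0.0851
grip_force: 0.0
```

Call:
step_arm(targets=[{"dp":[0,0,0],"turn":[0,0,0]},{"dp":[0,0,0],"turn":[0,0,0]},{"dp":[0,0,0],"turn":[0,0,0]},{"dp":[0,0,0],"turn":[0,0,0]},{"dp":[0,0,0],"turn":[0,0,0]}], claw=0.0)

```text
time: 10.32
position: [0.4634, 0.1932, 0.0119]
tcp_rot: [0.038, 3.14, 0.001]
force: [-0.6, -1.7, 5.9]
width: 0.0488
grip_force: 61.1
```

Call:
step_arm(targets=[{"dp":[0,0,-0.01],"turn":[0,0,0]},{"dp":[0,0,-0.03],"turn":[0,0,0]},{"dp":[0,0,-0.06],"turn":[0,0,0]},{"dp":[0,0,-0.1],"turn":[0,0,0]},{"dp":[0,0,-0.14],"turn":[0,0,0]},{"dp":[0,0,-0.15],"turn":[0,0,0]},{"dp":[0,0,-0.15],"turn":[0,0,0]}])

```text
time: 11.2
position: [0.4627, 0.1931, 0.161]
tcp_rot: [0.038, 3.141, 0.001]
force: [0.8, 0.3, -1.7]
width: 0.0482
grip_force: 62.4
```

```bash
python3 - <<'E'
from h import *
c=snap('wrist','w8')
o=ctrl.observe();print(o['position'].round(4),o['time'],o['force'],o['width'])
v,u=np.mgrid[0:384,0:512]; z=c['range_z']; K=c['intrinsics']
d=np.stack([(u-K[0,2])/K[0,0]*z,(v-K[1,2])/K[1,1]*z,z],-1).reshape(-1,3)
W=(d-c['t'])@c['R']; p=o['position']
m=(z.ravel()>0)&(W[:,2]>p[2]-.02)&(W[:,2]<p[2]+.08)&(abs(W[:,0]-p[0])<.15)&(abs(W[:,1]-p[1])<.035)
S=W[m]-p
for x in np.arange(-.1,.12,.01):
    k=abs(S[:,0]-x)<.004
    if k.sum()>3: print(x.round(3),np.percentile(S[k,1],[2,50,98]).round(4),S[k,2].max().round(4),k.sum())
go(F(-.0007,.065,.16),95.5)
E
```

```text
[0.462  0.1927 0.16  ] 11.25 [-1.23424407 -0.01990613 -1.77084141] 0.048328946307748054
-0.08 [-0.0209 -0.0146 -0.0133] 0.0361 8
-0.07 [-0.0206  0.0016  0.0235] 0.0452 3134
-0.06 [-0.0209  0.0013  0.0234] 0.0452 2917
-0.05 [-0.0214  0.0011  0.0234] 0.0451 2693
-0.04 [-0.0215  0.0009  0.0232] 0.0454 2503
-0.03 [-0.0218  0.0004  0.0229] 0.0455 2313
-0.02 [-0.0282 -0.0071  0.026 ] 0.08 3795
-0.01 [-0.0339 -0.001   0.0333] 0.08 6584
-0.0 [-0.0253  0.      0.025 ] 0.0455 2299
0.01 [-0.0247 -0.0002  0.0238] 0.0447 1940
0.02 [-0.0239  0.0003  0.0223] 0.0447 893
0.03 [-0.0253  0.0194  0.0232] 0.0331 41
dp [-0.0787 -0.375   0.    ] turn [-0.02 -0.06 -6.88] now [0.462  0.1927 0.16  ] t 11.25
```

Call:
step_arm(targets=[{"dp":[-0.01,-0.045,0],"turn":[0,0,-1]},{"dp":[-0.019,-0.09,0],"turn":[0,0,-2]},{"dp":[-0.029,-0.14,0],"turn":[0,0,-3]},{"dp":[-0.04,-0.19,0],"turn":[0,0,-4]},{"dp":[-0.05,-0.24,0],"turn":[0,0,-5]},{"dp":[-0.061,-0.29,0],"turn":[0,0,-6]},{"dp":[-0.071,-0.34,0],"turn":[0,0,-6.9]},{"dp":[-0.0787,-0.375,0],"turn":[0,0,-6.9]},{"dp":[-0.0787,-0.375,0],"turn":[0,0,-6.9]},{"dp":[-0.0787,-0.375,0],"turn":[0,0,-6.9]}])

```text
time: 12.5
position: [0.5309, -0.1831, 0.1591]
tcp_rot: [0.151, -3.135, -0.003]
force: [0.6, 0.3, -1.8]
width: 0.0478
grip_force: 62.8
```

```bash
python3 - <<'E'
from h import *
o=ctrl.observe();print(fx(o['position']),o['force'].round(1),o['width'],o['joint_pos'].round(2))
go(F(-.0007,.065,.075),95.5)
for n in('side','scene'):
  c=snap(n,n+'1')
  v,u=np.mgrid[0:384,0:512]; z=c['range_z']; K=c['intrinsics']
  d=np.stack([(u-K[0,2])/K[0,0]*z,(v-K[1,2])/K[1,1]*z,z],-1).reshape(-1,3)
  W=(d-c['t'])@c['R'];P=np.c_[(W-B)@ex,(W-B)@ey,W[:,2]]
  m=(z.ravel()>0)&(abs(P[:,0]+.055)<.015)&(abs(P[:,1]-.065)<.045)&(P[:,2]>.13)&(P[:,2]<.23);q=P[m]
  print(n,'bottle part',m.sum(),np.percentile(q,[2,98],axis=0).round(4) if m.sum() else '')
  m=(z.ravel()>0)&(abs(P[:,0])<.055)&(abs(P[:,1]-.065)<.045)&(P[:,2]>.055)&(P[:,2]<.1);q=P[m];q=q[q[:,2]>.07]
  print(n,'sup top',len(q),np.percentile(q,[1,99],axis=0).round(4) if len(q) else '')
E
```

```text
[-0.0014  0.066   0.1591] [ 0.6  0.3 -1.8] 0.04784613131220405 [-0.33  0.28 -0.26  1.03  0.   -0.43]
dp [-0.0009 -0.0012  0.0841] turn [ 0.1  -0.16  0.  ] now [ 0.5309 -0.1831  0.1591] t 12.5
side bottle part 255 [[-0.0694  0.0379  0.1564]
 [-0.041   0.0692  0.2   ]]
side sup top 28 [[-0.0405  0.0316  0.0701]
 [ 0.0441  0.0949  0.0739]]
scene bottle part 133 [[-0.0689  0.062   0.1617]
 [-0.0406  0.0965  0.2038]]
scene sup top 30 [[-0.0464  0.038   0.0701]
 [ 0.0416  0.101   0.0769]]
```

Aligned over the cradle. Lowering to just above contact.

Call:
step_arm(targets=[{"dp":[-0.0009,-0.001,0.02],"turn":[0,0,0]},{"dp":[-0.0009,-0.001,0.045],"turn":[0,0,0]},{"dp":[-0.0009,-0.001,0.065],"turn":[0,0,0]},{"dp":[-0.0009,-0.001,0.08],"turn":[0,0,0]},{"dp":[-0.0009,-0.001,0.088],"turn":[0,0,0]},{"dp":[-0.0009,-0.001,0.091],"turn":[0,0,0]},{"dp":[-0.0009,-0.001,0.091],"turn":[0,0,0]}])

```text
time: 13.48
position: [0.5335, -0.1848, 0.0701]
tcp_rot: [-0.151, 3.137, -0.0]
force: [-0.3, -0.1, -2.2]
width: 0.0486
grip_force: 62.9
```

Call:
step_arm(targets=[{"dp":[0,0,0.001],"turn":[0,0,0]},{"dp":[0,0,0.002],"turn":[0,0,0]},{"dp":[0,0,0.003],"turn":[0,0,0]},{"dp":[0,0,0.003],"turn":[0,0,0]}])

```text
time: 13.98
position: [0.5334, -0.1847, 0.067]
tcp_rot: [-0.151, 3.137, 0.0]
force: [-0.2, 0.7, -1.0]
width: 0.0484
grip_force: 63.1
```

Call:
step_arm(targets=[{"dp":[0,0,0.001],"turn":[0,0,0]},{"dp":[0,0,0.002],"turn":[0,0,0]},{"dp":[0,0,0.003],"turn":[0,0,0]},{"dp":[0,0,0.003],"turn":[0,0,0]}])

```text
time: 14.48
position: [0.5335, -0.1848, 0.064]
tcp_rot: [-0.151, 3.137, -0.0]
force: [-0.8, 1.0, 5.4]
width: 0.0484
grip_force: 63.4
```

Call:
step_arm(targets=[{"dp":[0,0,0.001],"turn":[0,0,0]},{"dp":[0,0,0.002],"turn":[0,0,0]},{"dp":[0,0,0.003],"turn":[0,0,0]},{"dp":[0,0,0.003],"turn":[0,0,0]}])

```text
time: 14.98
position: [0.5335, -0.1849, 0.0612]
tcp_rot: [-0.151, 3.137, -0.001]
force: [-1.2, 0.8, 6.3]
width: 0.0484
grip_force: 63.6
```

Call:
step_arm(targets=[{"dp":[0,0,0.001],"turn":[0,0,0]},{"dp":[0,0,0.002],"turn":[0,0,0]},{"dp":[0,0,0.003],"turn":[0,0,0]},{"dp":[0,0,0.004],"turn":[0,0,0]},{"dp":[0,0,0.004],"turn":[0,0,0]},{"dp":[0,0,0.004],"turn":[0,0,0]}])

```text
time: 15.72
position: [0.5335, -0.185, 0.0576]
tcp_rot: [-0.151, 3.137, -0.001]
force: [-1.5, 0.1, 9.7]
width: 0.0486
grip_force: 63.9
```

```bash
python3 - <<'E'
from h import *
F_=[];Z=[]
for n in('wrist','side','scene','wrist'):
  c=snap(n,n+'2');o=ctrl.observe();F_.append(o['force']);Z.append(o['position'])
  v,u=np.mgrid[0:384,0:512]; z=c['range_z']; K=c['intrinsics']
  d=np.stack([(u-K[0,2])/K[0,0]*z,(v-K[1,2])/K[1,1]*z,z],-1).reshape(-1,3)
  W=(d-c['t'])@c['R'];P=np.c_[(W-B)@ex,(W-B)@ey,W[:,2]]
  g=z.ravel()>0
  for nm,xl in(('supL',(-.046,-.032)),('supR',(.03,.046))):
    m=g&(P[:,0]>xl[0])&(P[:,0]<xl[1])&(abs(P[:,1]-.034)<.006)&(P[:,2]>.05)&(P[:,2]<.085)
    if m.sum():print(n,nm,m.sum(),np.percentile(P[m,2],[50,97]).round(4),np.percentile(P[m,1],[2,98]).round(4))
  m=g&(abs(P[:,0]+.055)<.012)&(abs(P[:,1]-.065)<.03)&(P[:,2]>.07)&(P[:,2]<.11)
  if m.sum():print(n,'bottle',m.sum(),np.percentile(P[m,2],98).round(4),np.percentile(P[m,1],[1,99]).round(4))
  m=g&(abs(P[:,0]+.0705)<.006)&(abs(P[:,1]+.027)<.014)&(P[:,2]>.02)&(P[:,2]<.06)
  if m.sum():print(n,'pin handle',m.sum(),P[m].mean(0).round(4))
print(np.mean(F_,0).round(2),fx(np.mean(Z,0)),o['width'],o['grip_force'],o['time'])
E
```

```text
wrist supL 194 [0.064  0.0838] [0.0313 0.0398]
wrist supR 114 [0.0635 0.0757] [0.0318 0.0393]
wrist bottle 8437 0.1008 [0.0403 0.0865]
wrist pin handle 1325 [-0.0706 -0.0271  0.0414]
side supL 54 [0.0699 0.0809] [0.031  0.0393]
side supR 52 [0.0673 0.0829] [0.0295 0.0399]
side bottle 153 0.0987 [0.0355 0.0684]
side pin handle 37 [-0.0708 -0.0273  0.0389]
scene bottle 92 0.1015 [0.0557 0.094 ]
wrist supL 194 [0.0641 0.0844] [0.0314 0.0399]
wrist supR 112 [0.0637 0.0764] [0.0316 0.0391]
wrist bottle 8442 0.1008 [0.0402 0.0865]
wrist pin handle 1330 [-0.0707 -0.027   0.0415]
[-1.52  1.1   9.29] [0.0011 0.0638 0.0576] 0.04834693414305229 63.85156273841858 15.925
```

Force and height agree: the cradle carries about 11 N and has sunk about 9.5 mm. The bottle is seated and the pin is still in the notch. Handing in.

```bash
python3 -c "
from workcell import ctrl
print(ctrl.close_job())"
```

```text
the job is handed in; nothing more can be done
None
```

I handed the job in at about 16 s with the pin let go in the side notch and the bottle held pressed on the V cradle, which force and camera readings put about 9.5 mm down; the hand-in returned no verdict.

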